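# Repack the sowing set in the carry tray

### The arm

A 6-joint arm with a two-finger parallel gripper is mounted at the origin on the work surface. World frame = base frame: x ahead of the robot, y to its left, z up, the work surface at z = 0. Lengths are in m, angles in rad, forces in N, time in s.
With the tool pointing down it reaches from about 0.35 to 0.775 m from the base axis. Payload 7.3 kg.
Tool frame: the origin (TCP) lies on the centre line of the jaws, within the pads' length; the fingertips stand 17 mm ahead of it and the grasp point (between the pads) lies 2 mm behind it (robot.tcp_to_tips is the distance from the TCP to the fingertips, in m); z points along the fingers, y is the line along which they close (so a half turn about z gives the same grasp; the last joint's range is limited). The gripper opens to 92 mm and grips with 3 to 60 N. Pads are 19 mm wide; open, the fingers measure 130 mm over their backs; the gripper's body (75 mm by 190 mm) begins 47 mm behind the grasp point.
Start: joints at [-1.399, 0.342, 1.524, -0, 1.275, -0.146], TCP at [0.164, -0.499, 0.244] pointing down, gripper open.
Joint ranges: [-2.53, 2.53], [-0.77, 2.02], [0.04, 2.7], [-1, 4.14], [0.28, 2.66], [-3.11, 3.11]. Speed limits (rad/s): [2.57, 2.57, 3.14, 3.14, 3.14, 3.14].

### API

Orientations are given as [roll, pitch, yaw] about the fixed x, y, z axes, in that order (R = Rz(yaw) Ry(pitch) Rx(roll)).
In Python, from cell import robot gives the robot as it stands. The module is installed in compiled form; this text tells all that it offers.
- The arm moves only by the tool carry_out, never from a script. Its argument "commands" is a list of rows, each a list of 3 entries, a list of its own where there are three numbers: the shift along the tool's x, y, z in m, then the turn about the tool's z in rad, then the opening, from 0 (shut) to 1 (fully open). In form: [[[dx, dy, dz], yaw, claw], ...]. A call has 1 to 20 rows; each row shifts and turns the commanded pose from where the row before left it, along the tool's axes as they then stand; what a row does not reach is not made up. A row lasts 1/8 s, in which the tool goes at most 62.5 mm and 10.7 degrees, less where a joint would pass 70% of its speed; a pose out of reach is approached as far as the arm can. A call is refused whole if a number of a shift passes 0.0625 or a number of a turn 0.188, either way. A call with a gripper value outside its range is refused whole. The fingers move at their own pace and stop on an object; "newtons" is the grip in N (left out, the last holds). Time passes only in rows, so rows that do not move let the fingers close. It gives the time, the measured TCP pose, the force, the opening and the grip force at its end, in the units of the state.
- robot.observe(): the state, without advancing time (a new reading comes with each control period).
- robot.read_camera(name): name is "side" or "top"; returns a dict with "pixels" (480x640x3 uint8, red, green, blue), "fx", "fy", "cx", "cy" (pixels), "k1" (the pictures are not rectified: a ray, as slopes to the right and down, at radius r is drawn at 1 + k1 r^2 times it, then the intrinsics apply), "view" (4x4, takes a point from world to camera coordinates). Camera axes: x right, y up, looking along -z (the intrinsics and any distortion apply to the point x, -y, -z); pixel columns grow to the right and rows downward; lengths in m; the calibration is good to about 2 mm. A picture is of the moment at which its call begins. There is no depth.
- robot.hand_in(): hands the job in; it is judged then, once.
Trained networks look in a picture, given as the dict that the camera call returned (one of the last four; its "shot" number tells which), for a name from the list of things; names that differ only in an ending like _2 or _b are one class to them, and where a whole thing is asked for, a point or a joint stands for the part that bears it (a point fixed in the world has none). Each returns a list of dicts, best first, with "p" (0 to 1); they miss things now and then, are a little off and sometimes report something else, mostly with a low value. They report only what shows in the picture. A call takes as long as a camera call. They do not tell look-alikes from the thing itself.
- robot.find_in(picture, name): "at" ([column, row] in pixels, amid what is visible of it).
- robot.tip_of(picture, name): "at" ([column, row] in pixels: a listed point, or the origin of a listed thing).
The state is a dict: "time": time; "qpos": joint angles; "qvel": joint speeds; "joint_efforts": joint torques, N m; "tool_pos": TCP position; "tool_rot": TCP orientation; "contact_force": force on the tool from outside, world axes, zero at the start; "torque": the same for the moment, N m; "opening": finger opening in m; "grip_force": force on a finger pad.
Only numpy, scipy, OpenCV 4.12 (cv2) and the standard library are available. Lean on these libraries where they do the work, as an engineer would, in place of code of your own. Each camera call takes 0.05 s, during which the arm holds its last target. There are 200 camera calls.

### The job

The sowing set in the blue carry tray is wrongly packed: take the round pot out of the square recess and stand it upright in the middle of the sheet of paper. Then put the square pot, the round seed jar and the pointed wooden dibber into the tray, each right down in the recess of its own shape, the pot and jar upright, the dibber lying along the long recess either way round; lower the glass jar in, do not drop it. Leave the square jar and the blunt stick untouched where they are.

Things in the scene. Friction and masses are not known exactly. Their poses are not given: they have to be found in the camera images.
- square_pot: Square seedling pot of black plastic, empty and open at the top: 56 x 56 mm, 60 mm high, straight walls 3 mm thick, about 40 g, standing on the table. Origin: centre of its underside; x and y along its sides, z up.
- round_pot: Round seedling pot of black plastic, empty and open at the top: 56 mm across, 60 mm high, straight walls 3 mm thick, about 40 g. At the start it stands, wrongly packed, in the square recess. Origin: centre of its underside; z up.
- round_jar: Round amber glass seed jar with an aluminium cap, about 130 g, standing on the table: 44 mm across and 60 mm high in all; the straight glass body is 48 mm high, the cap (30 mm across) is the top 12 mm. Origin: centre of its underside; z up.
- square_jar: Look-alike that stays: amber glass jar with the same round cap and heights as the round jar, but its glass body is square, 44 x 44 mm. Origin: centre of its underside; z up.
- dibber: Pointed wooden dibber lying on the table, 110 mm long, about 60 g: handle of square section 28 x 28 mm, 70 mm long, then a cone tip 40 mm long (24 mm across at the handle). Origin: middle of its length, level with its underside; x runs along it to the point; the handle spans x = -55 to +15 mm (middle at -20 mm, near the centre of mass); z up.
- blunt_stick: Look-alike that stays: wooden tamping stick with the same 28 x 28 x 70 mm handle as the dibber, but its round end, 24 mm across and 40 mm long, is a blunt cylinder cut off square. Same origin and axes as the dibber.
- square_recess: Fixed white insert with a grey recess floor, 158 x 102 x 20 mm (x, y, z), one of three side by side in a blue carry tray (order varies, 104 mm apart along their y). Top 24 mm above the table; thin tray rim round the three 30 mm. Recess in its middle, 10 mm deep, 76 x 76 mm square. Origin: middle of its underside, 4 mm above the table; the recess floor is 10 mm above it, centred on it; z up.
- round_recess: Fixed white insert with a grey recess floor, 158 x 102 x 20 mm (x, y, z), one of three side by side in a blue carry tray (order varies, 104 mm apart along their y). Top 24 mm above the table; thin tray rim round the three 30 mm. Recess in its middle, 10 mm deep, round, 64 mm across. Origin: middle of its underside, 4 mm above the table; the recess floor is 10 mm above it, centred on it; z up.
- long_recess: Fixed white insert with a grey recess floor, 158 x 102 x 20 mm (x, y, z), one of three side by side in a blue carry tray (order varies, 104 mm apart along their y). Top 24 mm above the table; thin tray rim round the three 30 mm. Recess in its middle, 10 mm deep, 134 mm long (along x) and 50 mm wide (along y). Origin: middle of its underside, 4 mm above the table; the recess floor is 10 mm above it, centred on it; z up.
- paper: Fixed plain sheet of paper board lying on the table, 120 x 120 mm, 2 mm thick. Origin: middle of its underside, at table level; z up.
Things that resemble listed ones, but are neither listed nor needed, are in the scene too. Leave any green look-alike of the square_pot alone. Leave any green look-alike of the dibber alone.

How it is judged:
By the outcome, as a careful person would: the job done as asked, in the order asked, and still so for the second after the job is handed in, with the robot touching nothing.
It also fails if it takes over 112 s, if anything falls off the work surface, if the arm or the gripper's body presses on something with over 40 N, if the wrist force passes 120 N, or if a joint passes its speed limit or range.

## Working session

There is one attempt and no reset: what is moved stays moved. The work goes in short steps, Python scripts to look and compute and a tool call to move; the robot and the scene stay as the last step left them, time stands still between calls to the robot, and variables do not carry over. Pictures are saved under pics/ and viewed, at most 16 in all, crops included, and the job is handed in when it is done.

Besides the shell and the picture viewer there is one more tool, called after "Emit:" as name(argument=value, ...), one argument or row to a line, values as JSON. carry_out: Moves the arm, as the interface text tells. Its arguments: {"type":"object","properties":{"commands":{"type":"array"},"newtons":{"type":"number"}},"required":["commands"]}

```bash
mkdir -p pics
cat > h.py <<'E'
import numpy as np, cv2
from cell import robot
def save(p,f): cv2.imwrite('pics/'+f,p['pixels'][:,:,::-1])
def ray(p,uv):
    x=(uv[0]-p['cx'])/p['fx']; y=(uv[1]-p['cy'])/p['fy']
    rd=np.hypot(x,y); r=rd
    for _ in range(30): r=rd/(1+p['k1']*r*r)
    s=r/rd if rd>0 else 1
    V=np.array(p['view']); R=V[:3,:3]; c=-R.T@V[:3,3]
    return c, R.T@np.array([x*s,-y*s,-1])
def at(p,uv,z):
    c,d=ray(p,uv); return c+d*(z-c[2])/d[2]
def proj(p,P):
    V=np.array(p['view']); q=V[:3,:3]@np.asarray(P)+V[:3,3]
    x,y=q[0]/-q[2],-q[1]/-q[2]; k=1+p['k1']*(x*x+y*y)
    return [p['fx']*x*k+p['cx'],p['fy']*y*k+p['cy']]
E
python3 - <<'E'
from h import *
np.set_printoptions(precision=3,suppress=True)
for n in ('top','side'):
    p=robot.read_camera(n); save(p,n+'0.png')
    print(n,ray(p,(320,240)))
    for o in 'square_pot round_pot round_jar square_jar dibber blunt_stick square_recess round_recess long_recess paper'.split():
        z={'square_recess':.014,'round_recess':.014,'long_recess':.014}.get(o,0)
        print(o,[(np.round(d['at']).tolist(),round(d['p'],2)) for d in robot.find_in(p,o)[:3]],'tip',[(np.round(d['at']).tolist(),round(d['p'],2),at(p,d['at'],z)[:2]) for d in robot.tip_of(p,o)[:3]])
s=robot.observe();print(s['time'],s['tool_pos'],s['tool_rot'],s['opening'])
E
```

```text
top (array([0.418, 0.015, 1.162]), array([ 0.06 , -0.021, -0.998]))
square_pot [([187.0, 304.0], 0.88), ([126.0, 284.0], 0.84), ([133.0, 352.0], 0.57)] tip [([133.0, 283.0], 0.74, array([0.413, 0.362])), ([137.0, 348.0], 0.73, array([0.285, 0.353])), ([192.0, 301.0], 0.7, array([0.374, 0.247]))]
round_pot [([366.0, 249.0], 0.87)] tip [([363.0, 251.0], 0.86, array([ 0.464, -0.096]))]
round_jar [([497.0, 276.0], 0.65)] tip [([496.0, 276.0], 0.87, array([ 0.41 , -0.359]))]
square_jar [([499.0, 192.0], 0.82)] tip [([494.0, 194.0], 0.92, array([ 0.573, -0.361]))]
dibber [([191.0, 151.0], 0.95), ([250.0, 154.0], 0.91)] tip [([253.0, 149.0], 0.85, array([0.676, 0.121])), ([187.0, 153.0], 0.67, array([0.67 , 0.253]))]
blunt_stick [([119.0, 208.0], 0.56)] tip [([125.0, 210.0], 0.67, array([0.558, 0.377]))]
square_recess [([357.0, 234.0], 0.85)] tip [([364.0, 248.0], 0.95, array([ 0.47 , -0.097]))]
round_recess [([260.0, 263.0], 0.56), ([358.0, 236.0], 0.51)] tip [([260.0, 262.0], 0.94, array([0.447, 0.109]))]
long_recess [([312.0, 258.0], 0.58)] tip [([314.0, 258.0], 0.83, array([0.452, 0.002
[... 790 characters left out ...]
[166.0, 316.0], 0.92, array([0.669, 0.263])), ([210.0, 268.0], 0.76, array([0.671, 0.127]))]
blunt_stick [([168.0, 394.0], 0.65)] tip [([172.0, 393.0], 0.79, array([0.559, 0.38 ]))]
square_recess [([361.0, 227.0], 0.77)] tip [([350.0, 231.0], 0.75, array([ 0.456, -0.083]))]
round_recess [([319.0, 290.0], 0.62)] tip [([318.0, 295.0], 0.85, array([0.438, 0.111])), ([271.0, 198.0], 0.37, array([ 0.67 , -0.116]))]
long_recess [([332.0, 253.0], 0.68)] tip [([334.0, 258.0], 0.9, array([0.451, 0.008])), ([262.0, 422.0], 0.44, array([0.403, 0.363]))]
paper [([270.0, 198.0], 0.88)] tip [([270.0, 199.0], 0.56, array([ 0.681, -0.128]))]
2.1 [ 0.164 -0.499  0.244] [3.141 0.    0.318] 0.09187769303892437
```

View pics/top0.png

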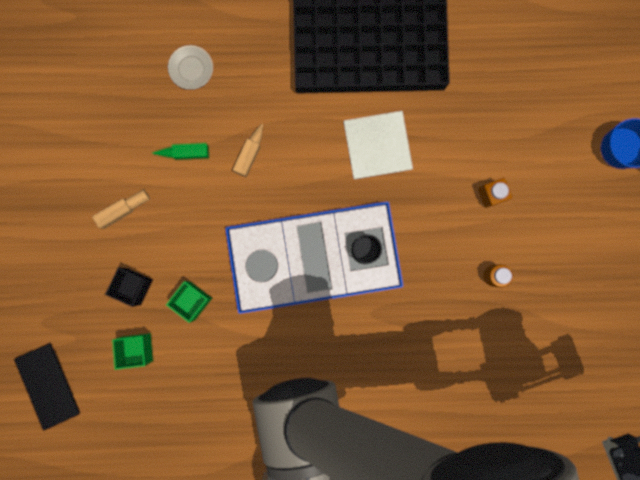

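View pics/side0.png

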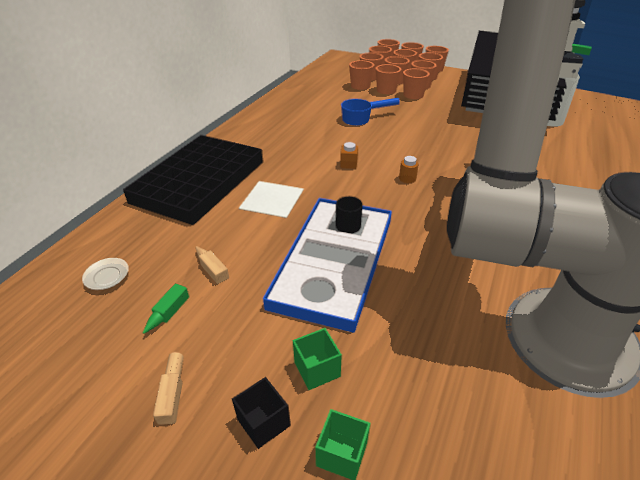

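The top view shows the tray at (313,257), holding the round pot at (366,249) with the round recess at (261,266) and the long recess at (313,258). The other items are:
- **Paper:** (378,145)
- **Black square pot:** (130,286)
- **Dibber:** (248,152), pointing up and to the right
- **Blunt stick:** (120,208)
- **Round jar:** (500,276)
- **Square jar:** (497,191)

The side view agrees with this.

Next I'll refine the poses by fitting silhouettes in both views.

```bash
cat > fit.py <<'E'
from h import *
from scipy.optimize import minimize
def box(x0,x1,y0,y1,z0,z1): return np.array([[x,y,z] for x in(x0,x1) for y in(y0,y1) for z in(z0,z1)])
def cyl(r,z0,z1): return np.array([[r*np.cos(a),r*np.sin(a),z] for a in np.linspace(0,6.283,40) for z in(z0,z1)])
M={'square_pot':[box(-.028,.028,-.028,.028,0,.06)],'round_pot':[cyl(.028,.014,.074)],'cap':[cyl(.015,.048,.06)],
'dibber':[box(-.055,.015,-.014,.014,0,.028),np.vstack([np.c_[np.full(20,.015),.012*np.cos(np.linspace(0,6.28,20)),.014+.012*np.sin(np.linspace(0,6.28,20))],[[.055,0,.014]]])],
'paper':[box(-.06,.06,-.06,.06,.002,.002)],'tray':[box(-.079,.079,-.155,.155,.024,.024)]}
def place(m,q):
    c,s=np.cos(q[2]),np.sin(q[2]); return m@np.array([[c,-s,0],[s,c,0],[0,0,1]]).T+[q[0],q[1],0]
def sil(p,n,q,S=4):
    im=np.zeros((480*S,640*S),np.uint8)
    for m in M[n]:
        uv=np.array([proj(p,P) for P in place(m,q)]); 
        cv2.fillConvexPoly(im,cv2.convexHull(((uv+.5)*S*16-8).astype(np.int32)),1,shift=4)
    return im
def mask(p,n,q,th,S=4):
    im=cv2.resize(p['pixels'],None,fx=S,fy=S,interpolation=cv2.INTER_LINEAR).astype(int)
    mx,mn=im.max(2),im.min(2)
    k={'dark':mx<75,'white':mn>th,'wood':(im[:,:,2]>th)}[{'square_pot':'dark','round_pot':'dark','dibber':'wood'}.get(n,'white')]
    roi=cv2.dilate(sil(p,n,q),np.ones((49,49)))
    k=(k&(roi>0)).astype(np.uint8)
    c,_=cv2.findContours(k,cv2.RETR_EXTERNAL,cv2.CHAIN_APPROX_NONE)
    o=np.zeros_like(k); cv2.drawContours(o,[max(c,key=cv2.contourArea)],-1,1,-1)
    if n=='tray': cv2.fillConvexPoly(o,cv2.convexHull(max(c,key=cv2.contourArea)),1)
    return o
def fit(ps,n,q,th=110):
    ms=[mask(p,n,q,th) for p in ps]
    f=lambda v:sum(1-(a:=sil(p,n,v),(a&m).sum()/(a|m).sum())[1] for p,m in zip(ps,ms))/len(ps)
    r=minimize(f,q,method='Nelder-Mead',options=dict(initial_simplex=np.array(q)+np.array([[0,0,0],[.008,0,0],[0,.008,0],[0,0,.12]]),xatol=2e-4,fatol=1e-4,maxiter=90))
    return r.x,1-r.fun
E
cat > run.py <<'E'
from fit import *
t=robot.read_camera('top'); s=robot.read_camera('side')
for n,q,th in [('square_pot',(.412,.36,.9),0),('round_pot',(.466,-.1,0),0),('cap',(.41,-.362,0),130),('dibber',(.672,.124,-.4),105),('paper',(.677,-.131,.1),140),('tray',(.455,.004,.1),110)]:
    for w,ps in (('t',[t]),('s',[s]),('ts',[t,s])):
        if w=='s' and n=='tray': pass
        x,i=fit(ps,n,q,th); print(n,w,np.round(x,4),round(i,3))
E
python3 run.py
```

```text
square_pot t [0.4079 0.3594 1.1256] 0.941
square_pot s [0.4064 0.3575 1.1091] 0.976
square_pot ts [0.4063 0.3577 1.107 ] 0.954
round_pot t [ 0.468  -0.0949 -0.0428] 0.932
round_pot s [ 0.4679 -0.0987  0.0135] 0.922
round_pot ts [ 0.467  -0.0953 -0.    ] 0.914
cap t [ 0.4096 -0.3551  0.0562] 0.87
cap s [ 0.4134 -0.3672  0.1188] 0.569
cap ts [ 0.4097 -0.3553  0.0464] 0.71
dibber t [0.6527 0.1274 0.4563] 0.005
dibber s [ 0.6894  0.1049 -0.5864] 0.551
dibber ts [ 0.6907  0.1039 -0.5724] 0.277
paper t [ 0.6793 -0.1315  0.1444] 0.995
paper s [ 0.6798 -0.1328  0.1473] 0.978
paper ts [ 0.6793 -0.1317  0.1461] 0.986
tray t [0.4551 0.0045 0.137 ] 0.969
tray s [0.4542 0.0013 0.1425] 0.977
tray ts [0.4545 0.0015 0.1416] 0.972
```

Run:
```python
from fit import *
t=robot.read_camera('top'); s=robot.read_camera('side')
P=t['pixels']; print([P[r,c].tolist() for r,c in [(152,248),(160,243),(140,256),(130,262),(150,225),(170,260)]])
Q=s['pixels'];print([Q[r,c].tolist() for r,c in [(262,212),(272,216),(252,203),(270,190),(285,235)]])
print([Q[r,c].tolist() for r,c in [(167,410),(172,405),(178,410),(172,395)]], [P[r,c].tolist() for r,c in [(276,503),(276,492),(276,485)]])
```

```text
[[204, 155, 96], [220, 164, 103], [207, 154, 94], [161, 112, 66], [158, 101, 51], [165, 106, 53]]
[[229, 182, 124], [233, 187, 127], [229, 182, 124], [161, 107, 62], [186, 124, 73]]
[[175, 106, 46], [104, 60, 22], [100, 57, 20], [185, 122, 72]] [[215, 210, 216], [185, 114, 48], [70, 39, 10]]
```

Run:
```python
from fit import *
t=robot.read_camera('top'); s=robot.read_camera('side')
for q in [(.672,.124,-.4),]:
  print(fit([t],'dibber',q,76)); print(fit([s],'dibber',q,95))
```

```text
(array([ 0.67638409,  0.12368088, -0.44521075]), np.float64(0.7678817056396149))
(array([ 0.69267766,  0.10326559, -0.53884525]), np.float64(0.6004740313272877))
```

```bash
cat > plan.py <<'E'
import sys; from h import *
x,y,z=map(float,sys.argv[1:4]); s=robot.observe(); p=np.array(s['tool_pos']); w=s['tool_rot'][2]
if len(sys.argv)>4: print('turn about tool z',round(-(float(sys.argv[4])-w),3)); w=float(sys.argv[4])
d=np.array([x,y])-p[:2]
print('dx %.4f dy %.4f dz %.4f'%(d@[np.cos(w),np.sin(w)],d@[np.sin(w),-np.cos(w)],p[2]-z),'t',s['time'],'at',np.round(p,4),np.round(s['tool_rot'],3),'op',round(s['opening'],4),'grip',s['grip_force'])
E
python3 plan.py .467 -.096 .12
```

```text
dx 0.4136 dy -0.2879 dz 0.1237 t 2.4 at [ 0.1641 -0.4987  0.2437] [3.142 0.    0.318] op 0.0921 grip 0.0
```

Emit:
carry_out(
  commands=[
    [[0.0345,-0.024,0.005],0,1],
    [[0.0345,-0.024,0.01],0,1],
    [[0.0345,-0.024,0.01],0,1],
    [[0.0345,-0.024,0.01],0,1],
    [[0.0345,-0.024,0.01],0,1],
    [[0.0345,-0.024,0.01],0,1],
    [[0.0345,-0.024,0.01],0,1],
    [[0.0345,-0.024,0.01],0,1],
    [[0.0345,-0.024,0.01],0,1],
    [[0.0345,-0.024,0.01],0,1],
    [[0.0345,-0.024,0.01],0,1],
    [[0.0345,-0.024,0.01],0,1],
    [[0,0,0],0,1],
    [[0,0,0],0,1],
  ],
  newtons=12,
)

```text
time: 4.15
tool_pos: [0.4672, -0.096, 0.1287]
tool_rot: [3.141, 0.0, 0.318]
contact_force: [-0.2, 0.4, -0.4]
opening: 0.0914
grip_force: 0.0
```

```bash
python3 plan.py .467 -.096 .05
python3 - <<'E'
from fit import *
t=robot.read_camera('top'); s=robot.read_camera('side'); save(s,'s1.png')
for q in [(.672,.124,-.4)]:
  x,i=fit([t],'dibber',q,76); print(x,i)
im=cv2.resize(t['pixels'],None,fx=4,fy=4)[:,:,::-1].copy()
for n,q in [('dibber',x),('square_pot',(.4065,.358,1.108)),('tray',(.4545,.0015,.1416)),('paper',(.6793,-.1317,.146))]:
  c,_=cv2.findContours(sil(t,n,q),0,1); cv2.drawContours(im,c,-1,(0,255,255),1)
cv2.imwrite('pics/ov.png',np.hstack([im[440:800,800:1160],im[1000:1360,380:740]]))
E
```

```text
dx -0.0002 dy -0.0000 dz 0.0787 t 4.15 at [ 0.4672 -0.096   0.1287] [3.141 0.    0.318] op 0.0914 grip 0.0
[ 0.67608314  0.1229616  -0.45438553] 0.7798078572653971
```

View pics/s1.png

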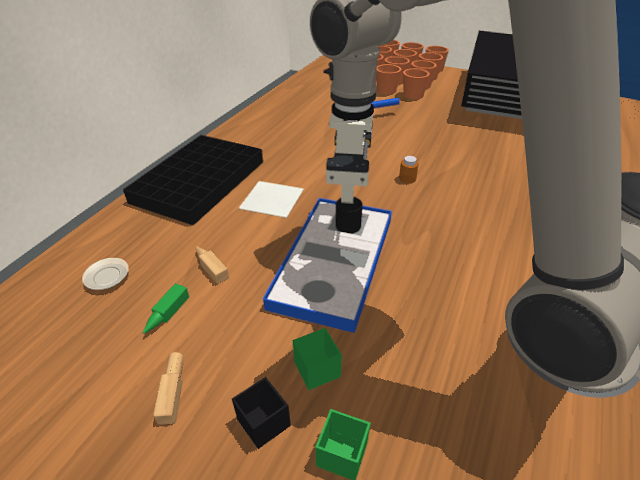

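View pics/ov.png

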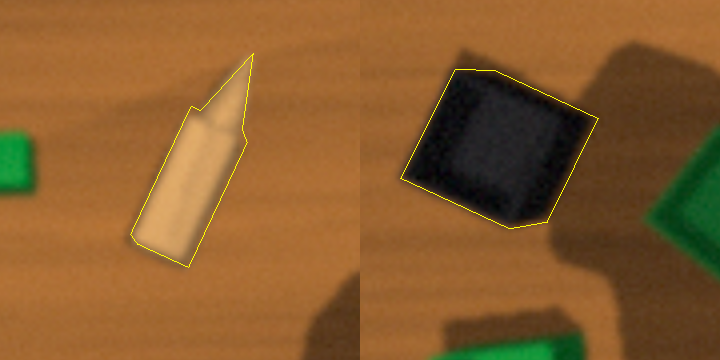

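The side view shows the gripper right above the round pot at (348,215). The crop shows the fitted outlines lying tight on the dibber and the square pot. I'll pick up the round pot now.

Emit:
carry_out(
  commands=[
    [[0,0,0.016],0,1],
    [[0,0,0.02],0,1],
    [[0,0,0.02],0,1],
    [[0,0,0.013],0,1],
    [[0,0,0.009],0,1],
    [[0,0,0],0,1],
    [[0,0,0],0,0.4],
    [[0,0,0],0,0.4],
    [[0,0,0],0,0.4],
    [[0,0,0],0,0.4],
    [[0,0,0],0,0.4],
    [[0,0,0],0,0.4],
    [[0,0,-0.01],0,0.4],
    [[0,0,-0.025],0,0.4],
    [[0,0,-0.035],0,0.4],
    [[0,0,-0.03],0,0.4],
    [[0,0,0],0,0.4],
  ],
  newtons=12,
)

```text
time: 6.38
tool_pos: [0.4686, -0.0962, 0.1531]
tool_rot: [3.138, -0.004, 0.318]
contact_force: [0.6, 0.0, -0.7]
opening: 0.0546
grip_force: 12.0
```

```bash
python3 plan.py .6793 -.1317 .038; python3 -c "
from h import *
s=robot.read_camera('side');save(s,'s2.png')"
```

```text
dx 0.1891 dy 0.0995 dz 0.1151 t 6.375 at [ 0.4686 -0.0962  0.1531] [ 3.138 -0.004  0.318] op 0.0546 grip 11.977591216564178
```

View pics/s2.png

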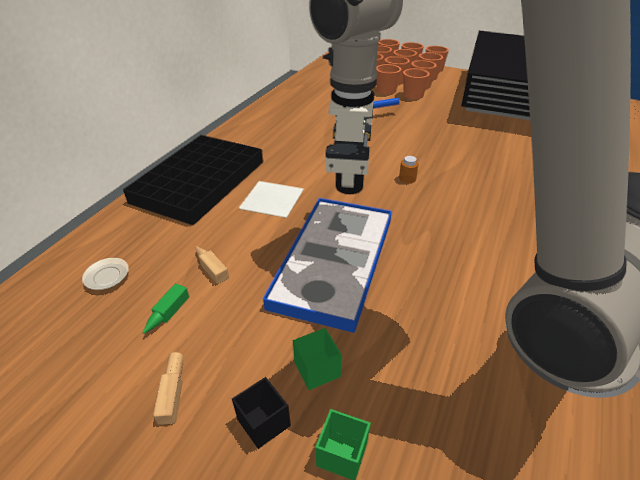

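The pot is in the grip at (349,183) and the square recess is empty. I'll carry it to the paper.

Emit:
carry_out(
  commands=[
    [[0.0215,0.0115,0],0,0.4],
    [[0.0315,0.0165,0],0,0.4],
    [[0.0315,0.0165,0],0,0.4],
    [[0.0315,0.0165,0],0,0.4],
    [[0.0315,0.0165,0],0,0.4],
    [[0.0255,0.013,0],0,0.4],
    [[0.016,0.009,0.01],0,0.4],
    [[0,0,0.025],0,0.4],
    [[0,0,0.025],0,0.4],
    [[0,0,0.02],0,0.4],
    [[0,0,0.015],0,0.4],
    [[0,0,0.008],0,0.4],
    [[0,0,0],0,0.4],
    [[0,0,0],0,0.4],
  ],
)

```text
time: 8.18
tool_pos: [0.6785, -0.1314, 0.0486]
tool_rot: [3.141, -0.001, 0.318]
contact_force: [0.0, -0.1, 0.1]
opening: 0.0549
grip_force: 12.0
```

```bash
python3 plan.py .6793 -.1317 .038; python3 -c "
from h import *
s=robot.read_camera('side');cv2.imwrite('pics/s3.png',cv2.resize(s['pixels'][130:250,200:360,::-1],None,fx=4,fy=4))"
```

```text
dx 0.0007 dy 0.0006 dz 0.0106 t 8.175 at [ 0.6785 -0.1314  0.0486] [ 3.141e+00 -1.000e-03  3.180e-01] op 0.0549 grip 11.977521877270192
```

View pics/s3.png

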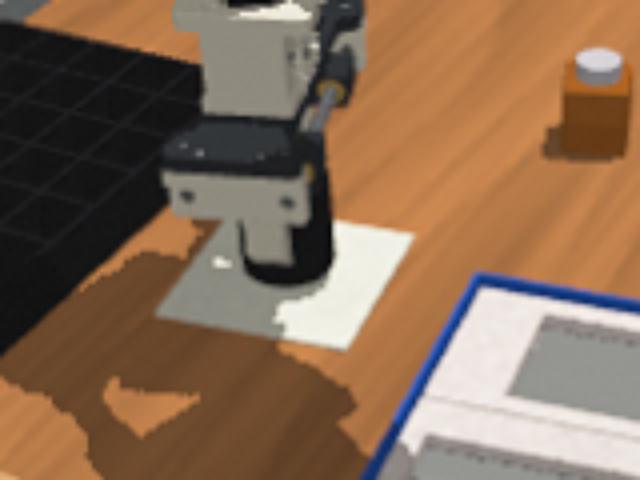

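The pot hangs just above the middle of the paper (crop (288,270)). I'll lower it gently.

Emit:
carry_out(
  commands=[
    [[0.0005,0.0005,0.003],0,0.4],
    [[0,0,0.002],0,0.4],
    [[0,0,0.002],0,0.4],
    [[0,0,0.001],0,0.4],
    [[0,0,0],0,0.4],
  ],
)

```text
time: 8.85
tool_pos: [0.6786, -0.1316, 0.0396]
tool_rot: [-3.142, 0.0, 0.318]
contact_force: [-0.3, -0.1, 0.1]
opening: 0.0545
grip_force: 12.0
```

Emit:
carry_out(
  commands=[
    [[0,0,0.001],0,0.4],
    [[0,0,0.001],0,0.4],
    [[0,0,0],0,0.4],
  ],
)

```text
time: 9.22
tool_pos: [0.6788, -0.1317, 0.0389]
tool_rot: [3.141, -0.001, 0.318]
contact_force: [-1.7, 0.3, 7.1]
opening: 0.0546
grip_force: 12.0
```

Emit:
carry_out(
  commands=[
    [[0,0,0],0,0.75],
    [[0,0,0],0,1],
    [[0,0,0],0,1],
    [[0,0,-0.01],0,1],
    [[0,0,-0.02],0,1],
    [[0,0,-0.03],0,1],
    [[0,0,-0.03],-0.1,1],
    [[0,0,-0.02],-0.15,1],
    [[0,0,0],-0.15,1],
    [[0,0,0],-0.15,1],
    [[0,0,0],-0.15,1],
    [[0,0,0],-0.09,1],
    [[0,0,0],0,1],
  ],
)

```text
time: 10.85
tool_pos: [0.679, -0.1317, 0.1494]
tool_rot: [3.14, -0.0, 1.107]
contact_force: [0.5, 0.0, -0.5]
opening: 0.0916
grip_force: 0.0
```

```bash
python3 plan.py .4065 .358 .04
```

```text
dx 0.3160 dy -0.4628 dz 0.1094 t 10.85 at [ 0.679  -0.1317  0.1494] [ 3.14  -0.     1.107] op 0.0916 grip 0.0
```

Emit:
carry_out(
  commands=[
    [[0.012,-0.0175,0],0,1],
    [[0.0226,-0.0331,0],0,1],
    [[0.0226,-0.0331,0],0,1],
    [[0.0226,-0.0331,0],0,1],
    [[0.0226,-0.0331,0],0,1],
    [[0.0226,-0.0331,0],0,1],
    [[0.0226,-0.0331,0],0,1],
    [[0.0226,-0.0331,0],0,1],
    [[0.0226,-0.0331,0],0,1],
    [[0.0226,-0.0331,0],0,1],
    [[0.0226,-0.0331,0],0,1],
    [[0.0226,-0.0331,0],0,1],
    [[0.0226,-0.0331,0],0,1],
    [[0.0226,-0.0331,0],0,1],
    [[0.0102,-0.015,0],0,1],
    [[0,0,0],0,1],
    [[0,0,0],0,1],
  ],
)

```text
time: 12.98
tool_pos: [0.4063, 0.357, 0.1478]
tool_rot: [3.141, 0.0, 1.107]
contact_force: [1.1, 0.0, 0.2]
opening: 0.0917
grip_force: 0.0
```

```bash
python3 plan.py .4065 .358 .04
python3 - <<'E'
from fit import *
t=robot.read_camera('top'); s=robot.read_camera('side'); save(s,'s4.png')
M['round_pot']=[cyl(.028,.002,.062)]
print(fit([t],'round_pot',(.679,-.132,0)),fit([s],'round_pot',(.679,-.132,0)),fit([t],'paper',(.679,-.132,.146),140))
for q in [s,t]:print([(np.round(d['at']),d['p'],at(q,d['at'],.002)) for d in robot.tip_of(q,'round_pot')[:2]])
E
```

```text
dx 0.0010 dy -0.0003 dz 0.1078 t 12.975 at [0.4063 0.357  0.1478] [3.141 0.    1.107] op 0.0917 grip 0.0
(array([ 0.67626902, -0.12805149,  0.04447743]), np.float64(0.8521985198084459)) (array([ 0.71621137, -0.13041553, -0.01194438]), np.float64(0.42782342516513616)) (array([ 0.67934399, -0.13148441,  0.1455224 ]), np.float64(0.9901646924910184))
[(array([271., 200.]), 0.93, array([ 0.67639085, -0.1235824 ,  0.002     ]))]
[(array([377., 147.]), 0.58, array([ 0.67383675, -0.12940395,  0.002     ]))]
```

View pics/s4.png

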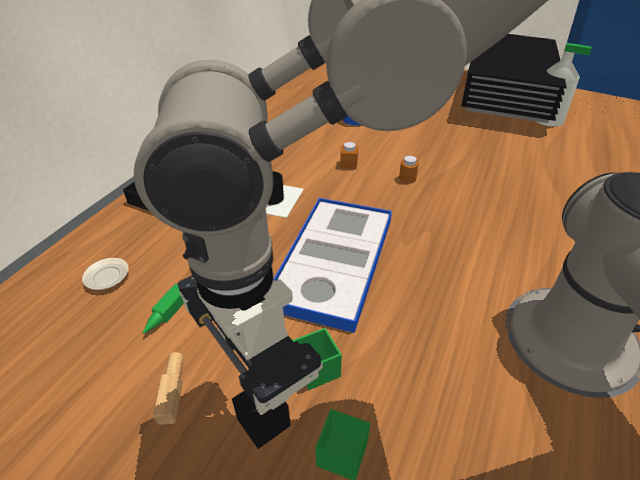

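The side view shows the gripper above the black pot at (262,415). The round pot is on the paper but hidden behind the arm in this view. By the top fit it stands within about 5 mm of the paper's centre. I'll descend and grip the square pot.

Emit:
carry_out(
  commands=[
    [[0.001,0,0.015],0,0.9],
    [[0,0,0.025],0,0.9],
    [[0,0,0.025],0,0.9],
    [[0,0,0.02],0,0.9],
    [[0,0,0.013],0,0.9],
    [[0,0,0.007],0,0.9],
    [[0,0,0],0,0.9],
    [[0,0,0],0,0.4],
    [[0,0,0],0,0.4],
    [[0,0,0],0,0.4],
    [[0,0,0],0,0.4],
    [[0,0,0],0,0.4],
  ],
  newtons=12,
)

```text
time: 14.68
tool_pos: [0.4063, 0.3589, 0.0431]
tool_rot: [3.141, -0.001, 1.108]
contact_force: [-0.6, -0.0, 3.7]
opening: 0.056
grip_force: 12.0
```

Emit:
carry_out(
  commands=[
    [[0,0,-0.01],0,0.4],
    [[0,0,-0.025],0,0.4],
    [[0,0,-0.035],0,0.4],
    [[0,0,-0.03],-0.1,0.4],
    [[0,0,-0.01],-0.15,0.4],
    [[0,0,0],-0.15,0.4],
    [[0,0,0],-0.15,0.4],
    [[0,0,0],-0.054,0.4],
    [[0,0,0],0,0.4],
  ],
)

```text
time: 15.8
tool_pos: [0.4061, 0.3587, 0.153]
tool_rot: [3.141, 0.0, 1.711]
contact_force: [0.8, 0.5, -0.5]
opening: 0.0562
grip_force: 12.0
```

```bash
python3 - <<'E'
from fit import *
t=robot.read_camera('top'); s=robot.read_camera('side'); save(t,'t5.png')
for ps in ([t],[s],[t,s]):
    q,i=fit(ps,'tray',(.4545,.0015,.1416),120); print(q,i, [ (q[0]-k*np.sin(q[2]),q[1]+k*np.cos(q[2])) for k in (-.104,0,.104)])
# recess centroids from grey colour
for p,c,nm in ((t,(364,248),'sq'),(t,(261,265),'rd'),(t,(314,257),'lg'),(s,(348,222),'sq'),(s,(319,290),'rd'),(s,(334,252),'lg')):
    g=p['pixels'][int(c[1]),int(c[0])].astype(int); m=(np.abs(p['pixels'].astype(int)-g).max(2)<32).astype(np.uint8)
    n,l,st,ce=cv2.connectedComponentsWithStats(m,connectivity=4); k=l[int(c[1]),int(c[0])]
    print(nm,g,st[k,4],at(p,ce[k],.014)[:2])
E
python3 plan.py .469 -.1015 .054 1.712
```

```text
[0.45416146 0.00388126 0.13182811] 0.9780042281289342 [(np.float64(0.4678319077062524), np.float64(-0.09921635368821481)), (np.float64(0.45416146019491144), np.float64(0.0038812644454727895)), (np.float64(0.4404910126835705), np.float64(0.1069788825791604))]
[0.45413493 0.00660318 0.14384994] 0.8928322850483701 [(np.float64(0.46904377783927204), np.float64(-0.09632264607325397)), (np.float64(0.45413492583759774), np.float64(0.006603182230394735)), (np.float64(0.43922607383592344), np.float64(0.10952901053404343))]
[0.45396192 0.0045194  0.13696556] 0.9348541607338785 [(np.float64(0.4681618473293091), np.float64(-0.09850662573791699)), (np.float64(0.45396192430471316), np.float64(0.004519401003365968)), (np.float64(0.4397620012801172), np.float64(0.10754542774464892))]
sq [138 142 136] 1492 [ 0.46831025 -0.10069496]
rd [129 132 128] 816 [0.44033529 0.10723238]
lg [134 138 131] 1717 [0.45427261 0.00286614]
sq [157 158 153] 728 [ 0.4724501  -0.11116658]
rd [157 158 153] 661 [0.44475099 0.09810722]
lg [157 158 153] 1082 [ 0.45695794 -0.00736115]
turn about tool z -0.001
dx -0.4645 dy -0.0025 dz 0.0989 t 15.9 at [0.4061 0.3587 0.1529] [3.141 0.    1.711] op 0.0561 grip 11.968095749616623
```

View pics/t5.png

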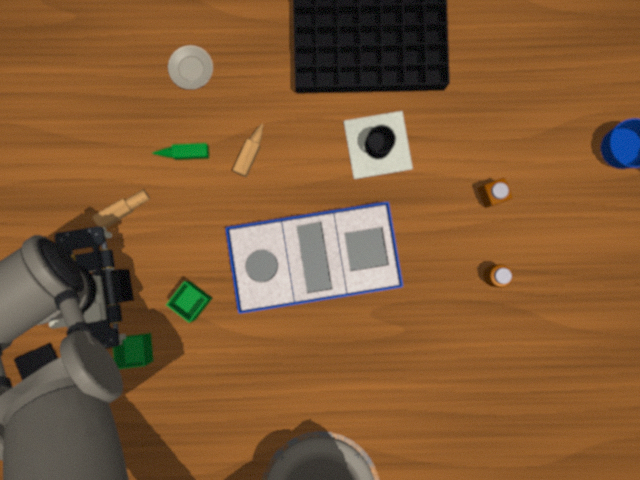

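The top view shows the round pot upright on the paper at (380,142), and all three recesses empty. Now I'll carry the square pot to its recess.

Emit:
carry_out(
  commands=[
    [[-0.02,0,0],0,0.4],
    [[-0.0386,-0.0002,0],0,0.4],
    [[-0.0386,-0.0002,0],0,0.4],
    [[-0.0386,-0.0002,0],0,0.4],
    [[-0.0386,-0.0002,0],0,0.4],
    [[-0.0386,-0.0002,0],0,0.4],
    [[-0.0386,-0.0002,0],0,0.4],
    [[-0.0386,-0.0002,0],0,0.4],
    [[-0.0386,-0.0002,0],0,0.4],
    [[-0.0386,-0.0002,0],0,0.4],
    [[-0.0386,-0.0002,0],0,0.4],
    [[-0.0386,-0.0002,0],0,0.4],
    [[-0.0186,0,0],0,0.4],
    [[0,0,0.02],0,0.4],
    [[0,0,0.03],0,0.4],
    [[0,0,0.018],0,0.4],
    [[0,0,0],0,0.4],
    [[0,0,0],0,0.4],
  ],
)

```text
time: 18.15
tool_pos: [0.4693, -0.1002, 0.0854]
tool_rot: [3.141, 0.001, 1.712]
contact_force: [0.4, -0.4, -0.3]
opening: 0.056
grip_force: 12.0
```

```bash
python3 plan.py .4685 -.1 .055;  python3 -c "
from h import *
s=robot.read_camera('side');cv2.imwrite('pics/s6.png',cv2.resize(s['pixels'][140:280,270:430,::-1],None,fx=4,fy=4))"
```

```text
dx 0.0004 dy -0.0007 dz 0.0304 t 18.15 at [ 0.4693 -0.1002  0.0854] [3.141e+00 1.000e-03 1.712e+00] op 0.056 grip 11.96828842163086
```

View pics/s6.png

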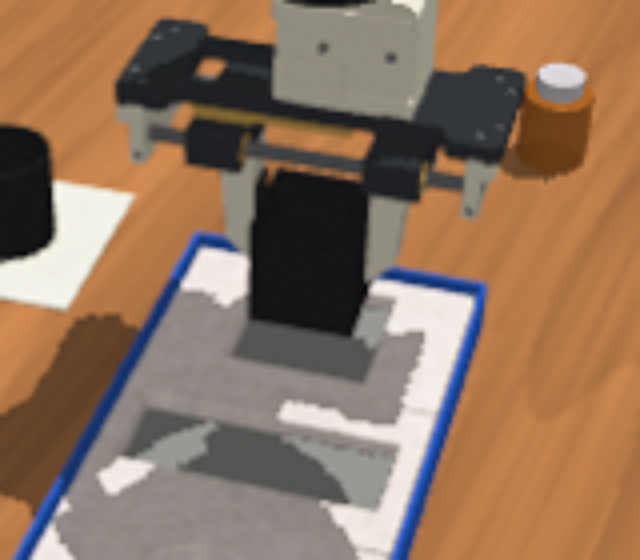

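The pot hangs aligned over the square recess (crop (310,260)), so I'll lower it.

Emit:
carry_out(
  commands=[
    [[0,0,0.01],0,0.4],
    [[0,0,0.01],0,0.4],
    [[0,0,0.004],0,0.4],
    [[0,0,0.002],0,0.4],
    [[0,0,0.001],0,0.4],
    [[0,0,0],0,0.4],
  ],
)

```text
time: 18.95
tool_pos: [0.4691, -0.1002, 0.0578]
tool_rot: [3.141, 0.0, 1.712]
contact_force: [-0.4, -0.1, -1.0]
opening: 0.0557
grip_force: 12.0
```

Emit:
carry_out(
  commands=[
    [[0,0,0.001],0,0.4],
    [[0,0,0.001],0,0.4],
    [[0,0,0],0,0.4],
  ],
)

```text
time: 19.32
tool_pos: [0.4693, -0.1003, 0.0569]
tool_rot: [3.141, 0.001, 1.712]
contact_force: [-3.4, 0.1, 11.3]
opening: 0.0563
grip_force: 12.0
```

Emit:
carry_out(
  commands=[
    [[0,0,0],0,0.75],
    [[0,0,0],0,0.85],
    [[0,0,0],0,0.85],
    [[0,0,-0.01],0,0.85],
    [[0,0,-0.02],0,0.85],
    [[0,0,-0.03],0,0.85],
    [[0,0,-0.03],0,0.85],
    [[0,0,0],0,0.85],
    [[-0.02,-0.007,0],0,0.85],
    [[-0.035,-0.013,0],0,0.85],
    [[-0.035,-0.013,0],0,0.85],
    [[0,0,0],0,0.85],
  ],
)

```text
time: 20.82
tool_pos: [0.4483, -0.1956, 0.145]
tool_rot: [-3.141, -0.0, 1.709]
contact_force: [0.3, 0.3, 0.3]
opening: 0.0778
grip_force: 0.0
```

```bash
python3 - <<'E'
from fit import *
t=robot.read_camera('top'); s=robot.read_camera('side'); cv2.imwrite('pics/s7.png',cv2.resize(s['pixels'][140:300,250:450,::-1],None,fx=4,fy=3.75))
print(fit([t],'cap',(.41,-.357,0),130),fit([t],'square_pot',(.4685,-.1,.137)))
# jar body silhouette in side view: dark amber
M['jar']=[cyl(.022,0,.048)]
for p,c in ((t,(492,276)),(s,(410,175))):
  im=p['pixels'].astype(int); print(c,[ (d['p'],at(p,d['at'],0)[:2]) for d in robot.tip_of(p,'round_jar')[:2]])
E
python3 plan.py .41 -.357 .033
```

```text
(array([ 0.42969065, -0.36206898,  0.11126147]), np.float64(0.6042532388169152)) (array([ 0.47117442, -0.10050908,  0.14539321]), np.float64(0.9395993648467081))
(492, 276) []
(410, 175) [(0.96, array([ 0.40463167, -0.34388084]))]
dx -0.1569 dy -0.0616 dz 0.1124 t 21.025 at [ 0.4489 -0.1929  0.1454] [-3.141e+00 -1.000e-03  1.712e+00] op 0.0779 grip 0.0
```

View pics/s7.png

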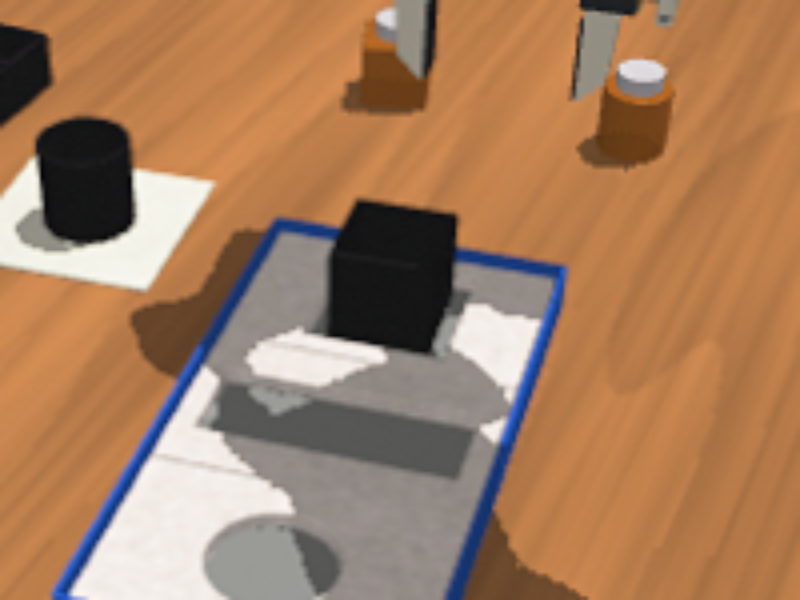

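The square pot stands in its recess and the round pot upright on the paper (crop (85,180)). The round jar is at crop (635,110), and I'll triangulate it before gripping.

Run:
```python
from fit import *
s=robot.read_camera('side')
a=at(s,(408.5,182.3),0); c,_=ray(s,(320,240)); u=(a-c)[:2]; u/=np.linalg.norm(u)
print('base',a[:2]+.022*u,'cap',at(s,(410,158.3),.06))
```

```text
base [ 0.40713372 -0.3623584 ] cap [ 0.41027051 -0.35487125  0.06      ]
```

Emit:
carry_out(
  commands=[
    [[-0.02,-0.008,0],0,0.85],
    [[-0.035,-0.0138,0],0,0.85],
    [[-0.035,-0.0138,0],0,0.85],
    [[-0.035,-0.0138,0],0,0.85],
    [[-0.03,-0.012,0],0,0.85],
    [[0,0,0.02],0,0.85],
    [[0,0,0.02],0,0.85],
    [[0,0,0],0,0.85],
    [[0,0,0],0,0.85],
  ],
  newtons=15,
)

```text
time: 22.2
tool_pos: [0.4106, -0.3558, 0.1064]
tool_rot: [3.141, 0.001, 1.713]
contact_force: [-0.3, 0.4, 0.2]
opening: 0.0782
grip_force: 0.0
```

```bash
python3 plan.py .4095 -.357 .033;  python3 -c "
from h import *
s=robot.read_camera('side');cv2.imwrite('pics/s8.png',cv2.resize(s['pixels'][80:230,330:490,::-1],None,fx=4,fy=4))"
```

```text
dx -0.0011 dy -0.0013 dz 0.0734 t 22.2 at [ 0.4106 -0.3558  0.1064] [3.141e+00 1.000e-03 1.713e+00] op 0.0782 grip 0.0
```

View pics/s8.png

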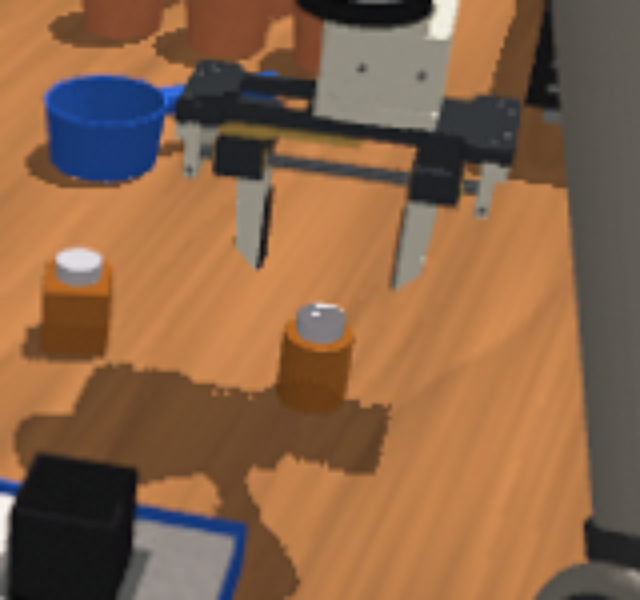

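The jar at (318,355) is centred between the fingers, so I'll descend and grip it.

Emit:
carry_out(
  commands=[
    [[-0.001,-0.001,0.015],0,0.85],
    [[0,0,0.02],0,0.85],
    [[0,0,0.018],0,0.85],
    [[0,0,0.013],0,0.85],
    [[0,0,0.006],0,0.85],
    [[0,0,0],0,0.85],
    [[0,0,0],0,0.6],
    [[0,0,0],0,0.5],
    [[0,0,0],0,0.4],
    [[0,0,0],0,0.3],
    [[0,0,0],0,0.3],
    [[0,0,0],0,0.3],
    [[0,0,0],0,0.3],
  ],
)

```text
time: 23.88
tool_pos: [0.4093, -0.3572, 0.0339]
tool_rot: [3.141, 0.0, 1.712]
contact_force: [0.3, 1.4, 2.5]
opening: 0.0433
grip_force: 15.0
```

Emit:
carry_out(
  commands=[
    [[0,0,-0.01],0,0.3],
    [[0,0,-0.025],0,0.3],
    [[0,0,-0.035],0,0.3],
    [[0,0,-0.035],0,0.3],
    [[0,0,-0.02],0,0.3],
    [[0.02,0.004,0],0,0.3],
    [[0.0379,0.008,0],0,0.3],
    [[0.0379,0.008,0],0,0.3],
    [[0.0379,0.008,0],0,0.3],
    [[0.0379,0.008,0],0,0.3],
    [[0.0379,0.008,0],0,0.3],
    [[0.0379,0.008,0],0,0.3],
    [[0.0379,0.008,0],0,0.3],
    [[0.0379,0.008,0],0,0.3],
    [[0.0379,0.008,0],0,0.3],
    [[0.0379,0.008,0],0,0.3],
    [[0.0379,0.008,0],0,0.3],
    [[0.018,0.004,0],0,0.3],
    [[0,0,0],0,0.3],
    [[0,0,0],0,0.3],
  ],
)

```text
time: 26.38
tool_pos: [0.4392, 0.1066, 0.158]
tool_rot: [-3.14, 0.0, 1.712]
contact_force: [1.5, -0.2, -0.6]
opening: 0.0431
grip_force: 15.0
```

```bash
python3 plan.py .4403 .1072 .048
```

```text
dx 0.0004 dy 0.0011 dz 0.1100 t 26.375 at [0.4392 0.1066 0.158 ] [-3.14   0.     1.712] op 0.0431 grip 14.999875609064475
```

Emit:
carry_out(
  commands=[
    [[0,0.001,0.015],0,0.3],
    [[0,0,0.025],0,0.3],
    [[0,0,0.025],0,0.3],
    [[0,0,0.015],0,0.3],
    [[0,0,0.008],0,0.3],
    [[0,0,0],0,0.3],
    [[0,0,0],0,0.3],
  ],
)

```text
time: 27.25
tool_pos: [0.4416, 0.1067, 0.0712]
tool_rot: [3.141, 0.0, 1.711]
contact_force: [-1.2, 0.2, -0.6]
opening: 0.0434
grip_force: 15.0
```

```bash
python3 plan.py .4403 .1072 .048;  python3 -c "
from h import *
s=robot.read_camera('side');cv2.imwrite('pics/s9.png',cv2.resize(s['pixels'][200:350,240:400,::-1],None,fx=4,fy=4))"
```

```text
dx 0.0007 dy -0.0012 dz 0.0232 t 27.25 at [0.4416 0.1067 0.0712] [3.141 0.    1.711] op 0.0434 grip 14.999980227439664
```

View pics/s9.png

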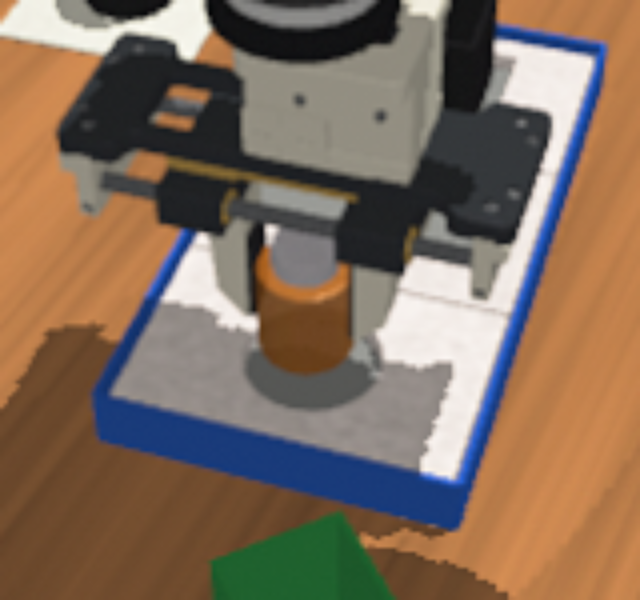

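The jar hangs upright over the round recess (crop (305,310)). I'll lower it gently.

Emit:
carry_out(
  commands=[
    [[0,0,0.008],0,0.3],
    [[0,0,0.006],0,0.3],
    [[0,0,0.003],0,0.3],
    [[0,0,0.002],0,0.3],
    [[0,0,0.001],0,0.3],
    [[0,0,0.001],0,0.3],
    [[0,0,0],0,0.3],
  ],
)

```text
time: 28.18
tool_pos: [0.4413, 0.1069, 0.0497]
tool_rot: [3.142, 0.0, 1.712]
contact_force: [-0.2, -1.0, -1.7]
opening: 0.0433
grip_force: 15.0
```

Emit:
carry_out(
  commands=[
    [[0,0,0.001],0,0.3],
    [[0,0,0.001],0,0.3],
    [[0,0,0.0005],0,0.3],
    [[0,0,0],0,0.3],
  ],
)

```text
time: 28.68
tool_pos: [0.4413, 0.1069, 0.0479]
tool_rot: [3.141, 0.0, 1.712]
contact_force: [-2.5, -0.2, 8.4]
opening: 0.0435
grip_force: 15.0
```

Emit:
carry_out(
  commands=[
    [[0,0,0],0,0.5],
    [[0,0,0],0,0.65],
    [[0,0,0],0,0.7],
    [[0,0,0],0,0.7],
    [[0,0,-0.01],0,0.7],
    [[0,0,-0.025],0,0.7],
    [[0,0,-0.035],0,0.7],
    [[0,0,-0.03],-0.1,0.7],
    [[0,0,0],-0.16,0.7],
    [[0,0,0],-0.16,0.7],
    [[0,0,0],-0.16,0.7],
    [[0,0,0],-0.16,0.7],
    [[0,0,0],-0.16,0.7],
    [[0,0,0],-0.08,0.7],
    [[0,0,0],0,0.7],
  ],
)

```text
time: 30.55
tool_pos: [0.4413, 0.1069, 0.1478]
tool_rot: [3.141, 0.001, 2.691]
contact_force: [-0.5, 0.2, -0.3]
opening: 0.0644
grip_force: 0.0
```

```bash
python3 plan.py .658 .1317 .03
```

```text
dx -0.1843 dy 0.1167 dz 0.1178 t 30.55 at [0.4413 0.1069 0.1478] [3.141e+00 1.000e-03 2.691e+00] op 0.0644 grip 0.0
```

Emit:
carry_out(
  commands=[
    [[-0.0163,0.0107,0],0,0.7],
    [[-0.028,0.0177,0],0,0.7],
    [[-0.028,0.0177,0],0,0.7],
    [[-0.028,0.0177,0],0,0.7],
    [[-0.028,0.0177,0],0,0.7],
    [[-0.028,0.0177,0],0,0.7],
    [[-0.028,0.0175,0],0,0.7],
    [[0,0,0.02],0,0.7],
    [[0,0,0.03],0,0.7],
    [[0,0,0],0,0.7],
    [[0,0,0],0,0.7],
  ],
)

```text
time: 31.92
tool_pos: [0.6585, 0.1319, 0.0984]
tool_rot: [3.141, 0.001, 2.691]
contact_force: [0.5, 0.4, -0.3]
opening: 0.0643
grip_force: 0.0
```

```bash
python3 plan.py .658 .1317 .03;  python3 -c "
from h import *
s=robot.read_camera('side');cv2.imwrite('pics/s10.png',cv2.resize(s['pixels'][170:320,150:390,::-1],None,fx=3.3,fy=3.3))"
```

```text
dx 0.0003 dy -0.0004 dz 0.0684 t 31.925 at [0.6585 0.1319 0.0984] [3.141e+00 1.000e-03 2.691e+00] op 0.0643 grip 0.0
```

View pics/s10.png

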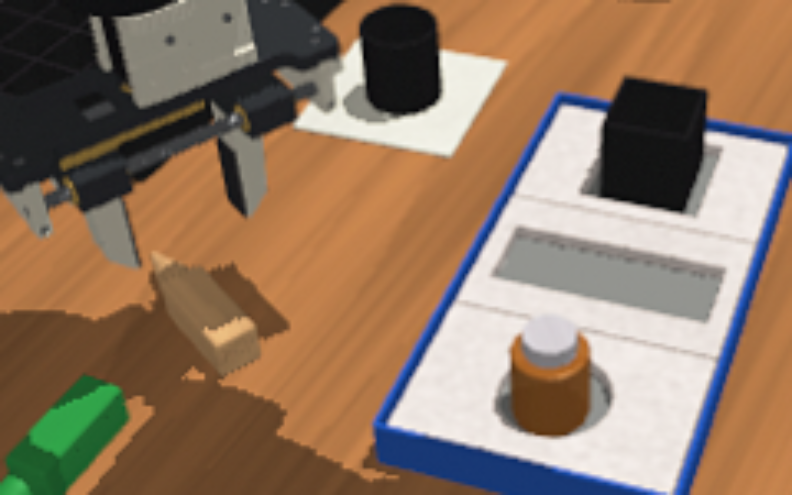

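The jar stands in the round recess (550,380), the pot in the square one (655,145), and the round pot on the paper (400,60). The dibber is under the gripper at (205,315), so I'll grip it now.

Emit:
carry_out(
  commands=[
    [[0,0,0.015],0,0.7],
    [[0,0,0.02],0,0.7],
    [[0,0,0.018],0,0.7],
    [[0,0,0.01],0,0.7],
    [[0,0,0.006],0,0.7],
    [[0,0,0],0,0.7],
    [[0,0,0],0,0.4],
    [[0,0,0],0,0.2],
    [[0,0,0],0,0.1],
    [[0,0,0],0,0.1],
    [[0,0,0],0,0.1],
    [[0,0,0],0,0.1],
    [[0,0,0],0,0.1],
  ],
  newtons=18,
)

```text
time: 33.6
tool_pos: [0.658, 0.1318, 0.0284]
tool_rot: [-3.142, 0.0, 2.692]
contact_force: [-0.9, -0.2, 1.4]
opening: 0.0279
grip_force: 18.0
```

Emit:
carry_out(
  commands=[
    [[0,0,-0.01],0,0.1],
    [[0,0,-0.025],0,0.1],
    [[0,0,-0.035],0,0.1],
    [[0,0,-0.035],-0.1,0.1],
    [[0,0,-0.015],-0.15,0.1],
    [[0,0,0],-0.15,0.1],
    [[0,0,0],-0.15,0.1],
    [[0,0,0],-0.037,0.1],
    [[0,0,0],0,0.1],
  ],
)

```text
time: 34.72
tool_pos: [0.658, 0.1319, 0.1484]
tool_rot: [-3.142, 0.0, -3.006]
contact_force: [-0.2, -0.3, -0.8]
opening: 0.0279
grip_force: 18.0
```

```bash
python3 plan.py .4345 .0008 .043
```

```text
dx 0.2391 dy -0.0998 dz 0.1054 t 34.725 at [0.658  0.1319 0.1484] [-3.142  0.    -3.006] op 0.0279 grip 17.999795973300934
```

Emit:
carry_out(
  commands=[
    [[0.017,-0.007,0],0,0.1],
    [[0.0342,-0.0143,0],0,0.1],
    [[0.0342,-0.0143,0],0,0.1],
    [[0.0342,-0.0143,0],0,0.1],
    [[0.0342,-0.0143,0],0,0.1],
    [[0.0342,-0.0143,0],0,0.1],
    [[0.0342,-0.0143,0],0,0.1],
    [[0.0172,-0.007,0],0,0.1],
    [[0,0,0.02],0,0.1],
    [[0,0,0.03],0,0.1],
    [[0,0,0.025],0,0.1],
    [[0,0,0.01],0,0.1],
    [[0,0,0],0,0.1],
    [[0,0,0],0,0.1],
  ],
)

```text
time: 36.48
tool_pos: [0.4351, 0.0002, 0.064]
tool_rot: [-3.141, 0.002, -3.005]
contact_force: [1.1, 0.0, 1.0]
opening: 0.0276
grip_force: 18.0
```

```bash
python3 plan.py .4345 .0008 .043;  python3 -c "
from h import *
s=robot.read_camera('side');cv2.imwrite('pics/s11.png',cv2.resize(s['pixels'][180:330,250:410,::-1],None,fx=4,fy=4))"
```

```text
dx 0.0005 dy 0.0007 dz 0.0210 t 36.475 at [4.351e-01 2.000e-04 6.400e-02] [-3.141e+00  2.000e-03 -3.005e+00] op 0.0276 grip 17.9999640583992
```

View pics/s11.png

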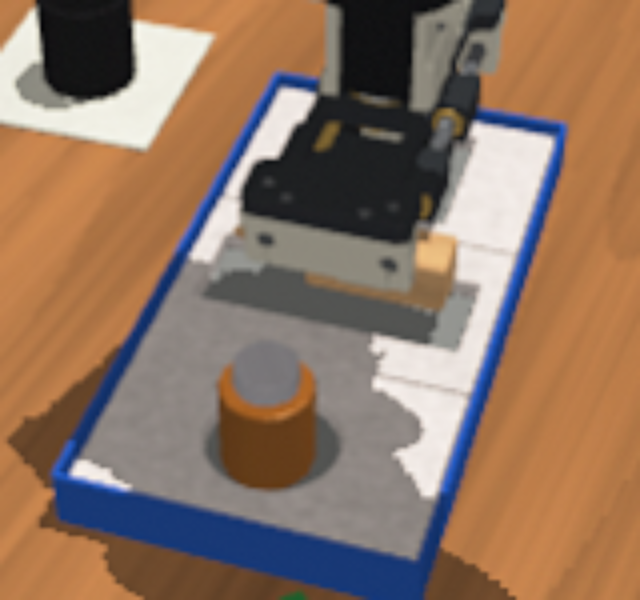

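The dibber hangs aligned over the long recess (crop (380,270)), so I'll lower it.

Emit:
carry_out(
  commands=[
    [[0.0005,0.0005,0.008],0,0.1],
    [[0,0,0.006],0,0.1],
    [[0,0,0.003],0,0.1],
    [[0,0,0.002],0,0.1],
    [[0,0,0.001],0,0.1],
    [[0,0,0.001],0,0.1],
    [[0,0,0],0,0.1],
  ],
)

```text
time: 37.4
tool_pos: [0.434, 0.0006, 0.0423]
tool_rot: [-3.141, 0.0, -3.004]
contact_force: [-0.3, -0.1, 0.1]
opening: 0.0279
grip_force: 18.0
```

Emit:
carry_out(
  commands=[
    [[0,0,0.001],0,0.1],
    [[0,0,0.0005],0,0.1],
    [[0,0,0],0,0.1],
  ],
)

```text
time: 37.78
tool_pos: [0.434, 0.0007, 0.0422]
tool_rot: [-3.141, 0.001, -3.004]
contact_force: [-5.9, 1.2, 21.5]
opening: 0.0279
grip_force: 18.0
```

Emit:
carry_out(
  commands=[
    [[0,0,-0.0005],0,0.3],
    [[0,0,0],0,0.45],
    [[0,0,0],0,0.5],
    [[0,0,0],0,0.5],
    [[0,0,-0.01],0,0.5],
    [[0,0,-0.025],0,0.5],
    [[0,0,-0.035],0,0.5],
    [[0,0,-0.04],0,0.5],
    [[0,0,-0.03],0,0.5],
    [[0,-0.03,0],0,0.5],
    [[0,-0.04,0],0,0.5],
    [[0,-0.04,0],0,0.5],
    [[0,-0.04,0],0,0.5],
    [[0,-0.04,0],0,0.5],
    [[0,-0.04,0],0,0.5],
    [[0,-0.02,0],0,0.5],
    [[0,0,0],0,0.5],
    [[0,0,0],0,0.5],
  ],
)

```text
time: 40.02
tool_pos: [0.4678, -0.2456, 0.1812]
tool_rot: [3.141, -0.001, -3.004]
contact_force: [-0.6, 0.6, -0.1]
opening: 0.0458
grip_force: 0.0
```

```bash
python3 -c "
from h import *
s=robot.read_camera('side');t=robot.read_camera('top')
cv2.imwrite('pics/end.png',np.hstack([cv2.resize(x,(400,480))[:,:,::-1] for x in (s['pixels'][120:360,220:420],t['pixels'][90:330,220:420])]))"
```

```text
(no output)
```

View pics/end.png

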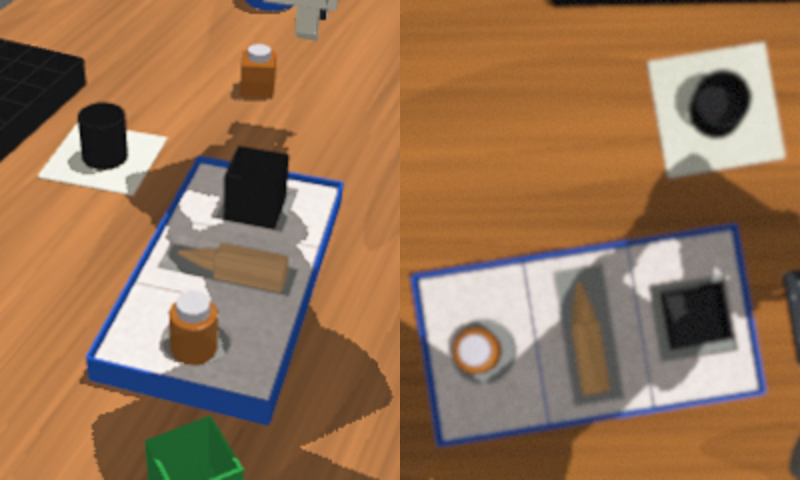

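Both views show the jar, dibber and square pot seated in their own recesses. The round pot stands upright mid-paper, and the robot is clear of everything.

```bash
python3 -c "
from h import *
print(robot.hand_in())"
```

```text
the job is handed in; nothing more can be done
None
```

The job is handed in: the round pot stands upright on the paper within about 5 mm of its middle, the square pot, round jar and dibber are each seated in their own recess (the jar lowered in), and the square jar and blunt stick were not touched. It took about 40 s of the 112 s allowed.

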